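# Pack the carton rack for the treatment round

### The arm

A 7-joint arm with a two-finger parallel gripper is mounted at the origin on a cart in front of the work surface, level with it; the furniture and walls round the work are solid. World frame = base frame: x ahead of the robot, y to its left, z up, the work surface at z = 0. Lengths are in m, angles in rad, forces in N, time in s.
With the tool pointing down it reaches from about 0.4 to 0.85 m from the base axis. Payload 6.9 kg.
Tool frame: the origin (TCP) lies on the centre line of the jaws, within the pads' length; the fingertips stand 14 mm ahead of it and the grasp point (between the pads) lies 5 mm behind it; z points along the fingers, y is the direction in which the jaws open and shut (so a half turn about z gives the same grasp; the last joint's range is limited). The gripper opens to 85 mm and grips with 20 to 120 N. Pads are 22 mm wide; open, the fingers measure 114 mm over their backs; the gripper's body (76 mm by 85 mm) begins 54 mm behind the grasp point. The pads swing forward as they close: fully open they stand 13 mm farther back than shut.
Start: joints at [-1.012, 0.507, -0.238, 1.5, 0.126, 1.149, -0.155], TCP at [0.273, 0.562, 0.245] pointing down, gripper open.
Joint ranges: [-3.08, 3.08], [-0.24, 2.05], [-1.43, 1.35], [0, 2.5], [-1.52, 4.66], [0.17, 1.96], [-2.89, 2.89]. Speed limits (rad/s): [2.39, 2.39, 3.14, 3.14, 3.14, 3.14, 3.14].

### API

Orientations are given as a rotation vector (axis times angle).
In Python, from cell import ctrl gives the robot as it stands.
- The arm moves only by the shell command python3 -m creep 'ROWS' [FORCE]. ROWS is JSON, a list of rows, each a list of 7 numbers: the shift along the tool's x, y, z in cm, then the turn, a rotation vector about the tool's x, y, z in degrees, then the opening, from -1 (shut) to 1 (fully open). A call has 1 to 12 rows; each row is the pose to reach, as a shift and turn from the pose commanded when the call began, along the tool's axes at that moment; what a row does not reach only later rows make up. A row lasts 1/12 s, in which the tool goes at most 41.7 mm and 7.16 degrees, less where a joint would pass 70% of its speed; a pose out of reach is approached as far as the arm can. A call with a gripper value outside its range is refused whole. The fingers move at their own pace and stop on an object; FORCE is the grip in N (left out, the last holds). Time passes only in rows, so rows that repeat a pose let the fingers close. It gives the time, the measured TCP pose, the force and the opening at its end, in the units of the state.
- ctrl.read_state(): the state, without advancing time (a new reading comes with each control period).
- ctrl.grab_frame(name): name is "scene" or "top" or "wrist"; returns a dict with "image" (420x560x3 uint8, red, green, blue), "range_z" (420x560 float32, m along the optical axis (not along the pixel's ray), 0 where there is no reading), "fx", "fy", "cx", "cy" (pixels), "pose" (4x4, takes a point from camera to world coordinates); the wrist camera has in their place "mount" (4x4, takes a point from camera to tool coordinates, whose origin is the TCP and whose axes are the flange's). Camera axes: x right, y down, z forward; pixel columns grow to the right and rows downward; lengths in m; the calibration is good to about 2 mm. A picture is of the moment at which its call begins: read the wrist's pose just before it.
- ctrl.hand_in(): hands the job in, once; it reports no verdict.
The state is a dict: "t": time; "joint_positions": joint angles; "qvel": joint speeds; "joint_torque": joint torques, N m; "tcp_pos": TCP position; "tcp_rot": TCP orientation; "force": force on the tool from outside, world axes, zero at the start; "moment": the same for the moment, N m; "gripper_width": finger opening in m.
Only numpy, scipy, OpenCV 4.12 (cv2) and the standard library are available. Lean on these libraries where they do the work, as an engineer would, in place of code of your own. Each camera call takes 0.05 s, during which the arm holds its last target. There are 200 camera calls.

### The job

Load the carton rack for the treatment round: slide its blue end stop back far enough to make room, and stand every medicine carton from the trolley upright in the rack, side by side, each with its long side across the rack. Push the stop up until the row stands snug between the fixed end wall and the stop with no gaps, and only then turn the black clamp knob clockwise until it clicks over. Do not shove the reflex hammer or the suction cups about.

Things in the scene. Friction and masses are not known exactly. Their poses are not given: they have to be found in the camera images.
- carton0: white medicine carton with a picture of oranges, standing upright: 31 mm thick (its x), 86 mm long (its y), 47 mm high to where it is solid; origin at the centre of its underside; 80 g or so, rigid. It starts standing on the trolley in front of the rack. 2 to 4 cartons are there; the others are absent (None).
- carton1: white medicine carton with a picture of oranges, standing upright: 31 mm thick (its x), 86 mm long (its y), 47 mm high to where it is solid; origin at the centre of its underside; 80 g or so, rigid. It starts standing on the trolley in front of the rack. 2 to 4 cartons are there; the others are absent (None).
- carton2: white medicine carton with a picture of oranges, standing upright: 31 mm thick (its x), 86 mm long (its y), 47 mm high to where it is solid; origin at the centre of its underside; 80 g or so, rigid. It starts standing on the trolley in front of the rack. 2 to 4 cartons are there; the others are absent (None).
- carton3: white medicine carton with a picture of oranges, standing upright: 31 mm thick (its x), 86 mm long (its y), 47 mm high to where it is solid; origin at the centre of its underside; 80 g or so, rigid. It starts standing on the trolley in front of the rack. 2 to 4 cartons are there; the others are absent (None).
- rack: carton rack fixed to the trolley; origin on the trolley surface under the pocket's middle; y along the row to the fixed end wall, x from front to rear wall (away from the robot). Grey base slab x -100..+54, y -228..+106 mm; its top z = 6 mm is the pocket floor. Pocket x -48..+48 mm. White front wall x -52..-48, top z 18 mm; rear wall x 48..52, top z 42 mm
- wall_face (a point): foot of the inner face of the rack's white end wall, mid-width, on the pocket floor (z 6 mm), at y = +100 mm of the rack; axes as the rack's. The wall is 6 mm thick, top z 58 mm. The pocket runs from here towards rack -y, where only the sliding stop closes it
- stop (a joint): travel of the blue end stop along rack +y, m: 0 = fully back, 0.175 = fully forward; clear gap from end wall to stop face = 0.235 - value. Starts partly forward (gap 80 to 115 mm). About 3 N of friction; stays where left. One piece: paddle in the pocket, bridge over the front wall, and a block sliding on a rail in front of the rack, carrying fin and knob
- stop_face (a point): foot of the stop's face that meets the cartons, mid-width, 6 mm above the trolley; axes as the rack's. The paddle behind it is 92 mm wide in x, 8 mm thick, z 9 to 52 mm. The block outside spans rack x -96..-58 mm and reaches from the plane of this face to 88 mm behind it (-y), top z 30 mm
- fin (a point): grip point of the blue upright fin on the stop's block, for pushing or pulling the stop: 10 mm thick in rack y, 30 mm long in rack x, from z 30 mm (block top) to z 66 mm; this point lies 56 mm above the trolley, mid-thickness, 9 mm behind the plane of the stop's face; axes as the rack's
- clamp_knob (a joint): angle of the black clamp knob on the stop's block, rad, growing clockwise seen from above, 0 to 1.25; starts between 0 and 0.3. Friction 0.015 N m; a sprung click with up to about 0.05 N m resistance has its crest at 0.85: beyond it the knob snaps on to about 1.2, end stop at 1.25, short of it it may spring back. It rides on the stop and does not itself block the slide
- knob_grip (a point): grip point on the knob's axis, 58 mm above the trolley, 8 mm below its top. Bar grip 34 mm long (this point's x), 14 mm thick (its y), on a disc 33 mm across with top at z 37 mm; the bar lies along rack x at joint value 0. The axis is 57 mm behind the fin's middle (towards rack -y)
- cup_red: clear therapy suction cup with red nipple, 58 mm across, 76 mm high, standing to the left of the rack; origin under its centre; leave it alone
- cup_green: clear therapy suction cup with green nipple, 42 mm across, 59 mm high, standing to the left of the rack; origin under its centre; leave it alone
- hammer: reflex hammer with black triangular rubber head and steel handle, lying flat on the robot's right, 176 mm long (its y), 30 mm wide, 11 mm high; origin under its centre; leave it alone
Things that resemble listed ones, but are neither listed nor needed, are in the scene too. What is shaped like the carton2 but pink is not meant.

How it is judged:
On the way, in this order (a step that is already met when the one before it is completed fails the run):
1. every carton stands in the rack and the stop is pushed up: the row is snug between end wall and stop (x of carton0 in the frame of wall_face between -0.012 and 0.012 m and z of carton0 in the frame of wall_face between -0.006 and 0.006 m and angle between each of carton0, carton1, carton2, carton3's own z axis and vertical below 0.1 rad and angle between the y axis of each of carton0, carton1, carton2, carton3 and the x axis of rack, either way round below 0.12 rad and y of each of carton0, carton1, carton2, carton3 in the frame of stop_face above 0 m and x of carton1 in the frame of wall_face between -0.012 and 0.012 m and z of carton1 in the frame of wall_face between -0.006 and 0.006 m and x of carton2 in the frame of wall_face between -0.012 and 0.012 m and z of carton2 in the frame of wall_face between -0.006 and 0.006 m and x of carton3 in the frame of wall_face between -0.012 and 0.012 m and z of carton3 in the frame of wall_face between -0.006 and 0.006 m and value of joint stop above 0.1046 m and (y of carton0 in the frame of wall_face between -0.02655 and -0.00455 m or y of carton1 in the frame of wall_face between -0.02655 and -0.00455 m or y of carton2 in the frame of wall_face between -0.02655 and -0.00455 m or y of carton3 in the frame of wall_face between -0.02655 and -0.00455 m) and (y of carton0 in the frame of wall_face between -0.05765 and -0.03565 m or y of carton1 in the frame of wall_face between -0.05765 and -0.03565 m or y of carton2 in the frame of wall_face between -0.05765 and -0.03565 m or y of carton3 in the frame of wall_face between -0.05765 and -0.03565 m) and (value of joint stop above 0.1668 m or (y of carton0 in the frame of wall_face between -0.08875 and -0.06675 m or y of carton1 in the frame of wall_face between -0.08875 and -0.06675 m or y of carton2 in the frame of wall_face between -0.08875 and -0.06675 m or y of carton3 in the frame of wall_face between -0.08875 and -0.06675 m)) and (value of joint stop above 0.1357 m or (y of carton0 in the frame of wall_face between -0.11985 and -0.09785 m or y of carton1 in the frame of wall_face between -0.11985 and -0.09785 m or y of carton2 in the frame of wall_face between -0.11985 and -0.09785 m or y of carton3 in the frame of wall_face between -0.11985 and -0.09785 m))), for 0.2 s.
2. with the row still snug, the clamp knob is turned past its click (all of step 1 and value of joint clamp_knob above 1.12 rad), for 0.2 s.
At the end, for the whole second after the job is handed in: Every carton present stands upright (within 0.1 rad) on the rack's floor between end wall and stop, long side across the rack, in one row against the end wall without gaps: total play between wall, cartons and stop at most 6 mm. The clamp knob is past its click (beyond 1.12 rad). All is at rest (all of step 2 and linear speed of each of carton0, carton1, carton2, carton3 below 0.02 m/s); the robot touches nothing.
It fails at once if the reflex hammer or a suction cup is shoved more than 3 cm (distance of any of cup_red, cup_green, hammer from where it was at the start of the episode above 0.03 m).
It fails at once if a suction cup is tipped over (angle between any of cup_red, cup_green's own z axis and vertical above 0.5 rad).
Of carton0, carton1, carton2, carton3 only 2 to 4 are there at a start; the rules pass over those that are not, and their reading is None.
At some moment in a run one of carton0, carton1, carton2, carton3 may be knocked a few centimetres aside while the robot is not near it.
It also fails if it takes over 210 s, if anything falls off the work surface, if the arm or the gripper's body presses on something with over 40 N, if the wrist force passes 120 N, or if a joint passes its speed limit or range.

## Working session

There is one attempt and no reset: what is moved stays moved. The work goes in short steps, Python scripts to look and compute and a shell command to move; the robot and the scene stay as the last step left them, time stands still between calls to the robot, and variables do not carry over. Pictures are saved under pics/ and viewed, about 12 in all and at most 16, crops included, and the job is handed in when it is done.

```bash
mkdir -p pics; ls; cat > h.py <<'E'
import numpy as np, cv2
from scipy.spatial.transform import Rotation as R
from cell import ctrl
def grab(n):
    s=ctrl.read_state(); f=ctrl.grab_frame(n)
    if n=='wrist':
        T=np.eye(4);T[:3,:3]=R.from_rotvec(s['tcp_rot']).as_matrix();T[:3,3]=s['tcp_pos'];f['pose']=T@f['mount']
    return f
def world(f):
    z=f['range_z'];v,u=np.mgrid[:z.shape[0],:z.shape[1]]
    P=np.stack([(u-f['cx'])/f['fx']*z,(v-f['cy'])/f['fy']*z,z],-1)
    return P@f['pose'][:3,:3].T+f['pose'][:3,3]
def save(f,name,crop=None,s=1):
    im=f['image'][...,::-1]
    if crop: im=im[crop[1]:crop[3],crop[0]:crop[2]]
    cv2.imwrite('pics/'+name,cv2.resize(np.ascontiguousarray(im),None,fx=s,fy=s,interpolation=cv2.INTER_CUBIC))
def st():
    s=ctrl.read_state()
    print('t',round(s['t'],2),'tcp',np.round(s['tcp_pos'],4),'rot',np.round(s['tcp_rot'],4),'F',np.round(s['force'],1),'w',round(s['gripper_width'],4))
    M=R.from_rotvec(s['tcp_rot']).as_matrix(); print('axes',np.round(M,3).tolist()); return s,M
E
python3 - <<'E'
from h import *
st()
for n in('top','scene'):
    f=grab(n);save(f,n+'0.png',s=1.4);np.save(n+'0.npy',world(f))
    print(n,np.round(f['pose'],3).tolist(),f['fx'])
E
```

```text
pics
t 0.0 tcp [0.2733 0.5616 0.2444] rot [-7.0510e-01 -3.0611e+00  2.7000e-03] F [ 0.5 -0.3 -0.3] w 0.0854
axes [[-0.899, 0.437, -0.001], [0.437, 0.899, -0.002], [-0.0, -0.002, -1.0]]
top [[-0.021, -0.986, 0.165, 0.403], [-0.999, 0.027, 0.031, -0.039], [-0.035, -0.164, -0.986, 0.99], [0.0, 0.0, 0.0, 1.0]] 488.819598814128
scene [[-0.755, 0.507, -0.416, 0.952], [0.655, 0.599, -0.46, 0.409], [0.016, -0.62, -0.784, 0.815], [0.0, 0.0, 0.0, 1.0]] 398.6642007707796
```

View pics/top0.png

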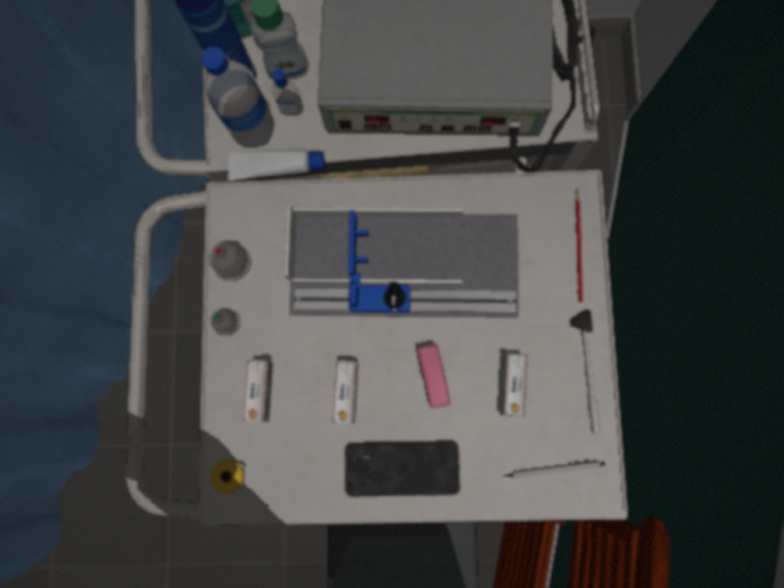

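View pics/scene0.png

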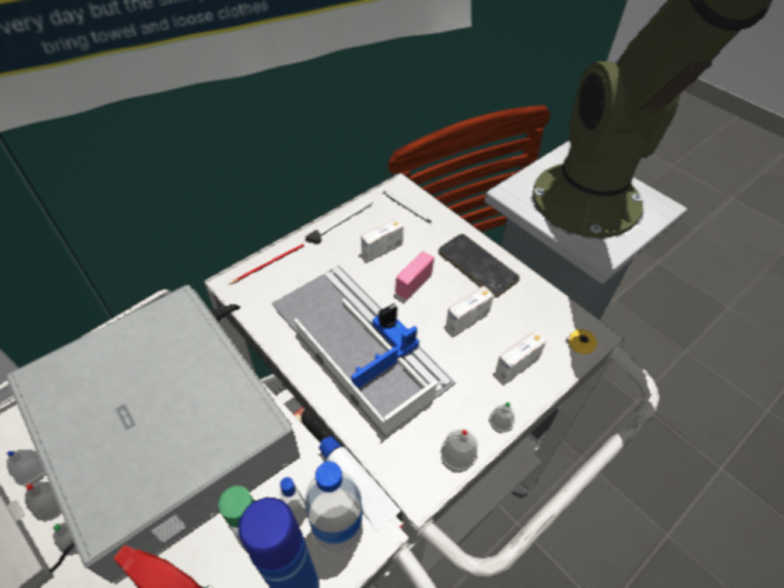

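Top view (1.4x): the white cartons are at (256,390), (344,390) and (514,384). The pink look-alike at (433,375) is not wanted. The rack has its end wall on the left (x≈290), the paddle at x≈352, the fin near (355,290) and the knob at (394,296). Cups are at (229,258) and (225,320), and the hammer is at about (588,370).

```bash
python3 - <<'E'
from h import *
f=grab('top');P=world(f);im=f['image'].astype(int);save(f,'crop1.png',(150,225,400,310),3)
hsv=cv2.cvtColor(f['image'],cv2.COLOR_RGB2HSV)
z=P[...,2]
m=((z>0.035)&(z<0.075)&(P[...,0]<0.62)).astype(np.uint8)
n,l,s,c=cv2.connectedComponentsWithStats(m)
for i in range(1,n):
    if s[i,4]<40: continue
    q=P[l==i]; r=cv2.minAreaRect((q[:,:2]*1000).astype(np.float32))
    print('comp',s[i],'zmed',np.percentile(q[:,2],[10,50,90]).round(4),'rect',np.round(r[0],1),np.round(r[1],1),round(r[2],1),'hsv',np.median(hsv[l==i],0))
# blue
b=(hsv[...,0]>105)&(hsv[...,0]<125)&(hsv[...,1]>150)&(P[...,0]<0.65)&(z<0.1)
print('blue',b.sum())
for lo,hi in((.02,.035),(.045,.055),(.06,.07)):
    q=P[b&(z>lo)&(z<hi)]; print(lo,q.min(0).round(4),q.max(0).round(4),np.median(q,0).round(4),len(q))
# walls: pts not blue z bands within rack area
A=(P[...,0]>0.4)&(P[...,0]<0.68)&(P[...,1]>-.25)&(P[...,1]<.2)&~b
for lo,hi in((.036,.045),(.052,.064),(.015,.021)):
    q=P[A&(z>lo)&(z<hi)]; print('wall',lo,len(q),np.percentile(q,[2,50,98],axis=0).round(4).tolist())
    if len(q)>5: print(cv2.fitLine((q[:,:2]*1000).astype(np.float32),cv2.DIST_HUBER,0,.01,.01).ravel())
E
```

```text
comp [ 486  173   44  247 2244] zmed [0.0396 0.0556 0.0712] rect [ 395.  -433.2] [  4.8 460.9] 76.5 hsv [ 85. 143.  23.]
comp [249 183   5  14  64] zmed [0.0393 0.0505 0.0535] rect [607.9  43.2] [ 7.4 24.1] 88.8 hsv [110.  191.  105.5]
comp [150 185  23  11 166] zmed [0.0368 0.0461 0.0523] rect [611.7 225.7] [16.2 44.3] 0.5 hsv [12. 11. 78.]
comp [203 184   6  16  68] zmed [0.0427 0.056  0.0585] rect [606.  133.7] [ 6.5 26.9] 89.0 hsv [23.  10.5 98.5]
comp [274 201  17  20 212] zmed [0.0361 0.0631 0.0667] rect [562.6 -16.7] [31.4 30.8] 34.5 hsv [111.   38.   32.5]
comp [250 202   6  18  97] zmed [0.0512 0.0645 0.0667] rect [564.5  39.7] [ 9.3 30. ] 89.5 hsv [110. 196. 105.]
comp [151 222  11  13 100] zmed [0.0357 0.0397 0.0568] rect [537.4 234.2] [21.  23.9] 87.3 hsv [15. 13. 76.]
comp [299 246  23  46 680] zmed [0.0457 0.0478 0.0502] rect [450.2 -68.3] [85.  29.7] 10.8 hsv [172. 104. 152.]
comp [359 252  18  46 723] zmed [0.0451 0.048  0.0502] rect [ 435.9 -178.4] [29.8 85.5] 84.4 hsv [ 10.  17. 142.]
comp [174 257  19  45 710] zmed [0.0447 0.0477 0.0499] rect [435.6 178. ] [30.5 84.6] 87.5 hsv [ 11.  15. 142.]
comp [238 258  17  45 686] zmed [0.0452 0.0479 0.0502] rect [431.   54.9] [29.2 84.8] 85.9 hsv [ 11.  16. 146.]
blue 756
0.02 [ 0.5435 -0.0364  0.0232] [0.6232 0.0475 0.035 ] [0.5649 0.0172 0.0297] 511
0.045 [ 0.5464 -0.0206  0.0454] [0.6495 0.047  0.0548] [0.6164 0.0424 0.0517] 115
0.06 [ 0.5495 -0.0236  0.0611] [0.5795 0.0444 0.0698] [0.5651 0.0401 0.0652] 76
wall 0.036 295 [[0.4031, -0.1788, 0.0362], [0.4582, 0.0402, 0.0424], [0.6693, 0.1865, 0.0449]]
[3.6761895e-02 9.9932402e-01 4.5749823e+02 2.2584698e+01]
wall 0.052 231 [[0.4182, -0.17, 0.0521], [0.6235, 0.1307, 0.0571], [0.6785, 0.1478, 0.0638]]
[5.5890167e-01 8.2923394e-01 6.0440137e+02 7.0315269e+01]
wall 0.015 322 [[0.4204, -0.1645, 0.0151], [0.5896, 0.0216, 0.018], [0.6587, 0.1637, 0.0208]]
[4.1382726e-02 9.9914336e-01 5.8998383e+02 8.7695713e+00]
```

View pics/crop1.png

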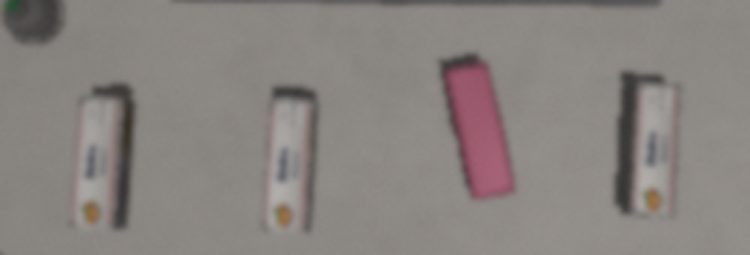

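The crop confirms three white cartons with the oranges print, at crop px (98,160), (287,160) and (655,145). The pink one at (480,130) is the decoy. Next I work out the rack's yaw and turn the tool.

```bash
python3 - <<'E'
from h import *
P=np.load('top0.npy');z=P[...,2]
def fit(name,m,ax):
    q=P[m]; 
    l=cv2.fitLine((q[:,:2]*1000).astype(np.float32),cv2.DIST_HUBER,0,.01,.01).ravel()
    print(name,len(q),np.median(q,0).round(4),q.min(0).round(3),q.max(0).round(3),'ang',np.degrees(np.arctan2(l[1],l[0])).round(2))
X,Y=P[...,0],P[...,1]
fit('front',(z>.0155)&(z<.02)&(X>.575)&(X<.605)&(Y>-.14)&(Y<.02),1)
fit('rear',(z>.035)&(z<.045)&(X>.66)&(X<.71)&(Y>-.12)&(Y<.12),1)
fit('end',(z>.05)&(z<.062)&(X>.57)&(X<.70)&(Y>.11)&(Y<.16),0)
fit('paddle',(z>.047)&(z<.056)&(X>.595)&(X<.70)&(Y>.02)&(Y<.07),0)
fit('slab',(z>.003)&(z<.009)&(X>.61)&(X<.66)&(Y>-.25)&(Y<.1),0)
E
python3 -m creep '[[0,0,0,0,0,-7,1],[0,0,0,0,0,-14,0.5],[0,0,0,0,0,-21,0],[0,0,0,0,0,-26,-0.3],[0,0,0,0,0,-26,-0.3]]' 40
python3 -c "from h import *;st()"
```

```text
front 94 [ 0.5881 -0.0482  0.0185] [ 0.584 -0.114  0.016] [0.592 0.02  0.02 ] ang 88.02
rear 303 [ 0.6891 -0.0117  0.04  ] [ 0.668 -0.118  0.035] [0.695 0.12  0.045] ang 87.87
end 179 [0.6424 0.1321 0.0571] [0.593 0.128 0.05 ] [0.696 0.137 0.062] ang -2.0
paddle 188 [0.6412 0.0423 0.0515] [0.595 0.038 0.047] [0.687 0.047 0.055] ang -1.61
slab 2960 [ 0.6353 -0.0588  0.0058] [ 0.61  -0.248  0.003] [0.66  0.099 0.009] ang 89.75
t: 0.57
tcp_pos: [0.2736, 0.5618, 0.2449]
tcp_rot: [0.007, -3.141, 0.001]
force: [-0.4, 0.1, 0.2]
gripper_width: 0.0386
t 0.57 tcp [0.2736 0.5618 0.2449] rot [ 7.3000e-03 -3.1411e+00  1.0000e-03] F [-0.4  0.1  0.2] w 0.0386
axes [[-1.0, -0.005, -0.0], [-0.005, 1.0, -0.001], [0.0, -0.001, -1.0]]
```

```bash
python3 -m creep '[[-2.9,-5.2,0,0,0,2.3,-0.3],[-28.8,-52.3,6,0,0,2.3,-0.3],[-28.8,-52.3,6,0,0,2.3,-0.3],[-28.8,-52.3,6,0,0,2.3,-0.3],[-28.8,-52.3,6,0,0,2.3,-0.3],[-28.8,-52.3,6,0,0,2.3,-0.3],[-28.8,-52.3,6,0,0,2.3,-0.3],[-28.8,-52.3,6,0,0,2.3,-0.3],[-28.8,-52.3,6,0,0,2.3,-0.3],[-28.8,-52.3,6,0,0,2.3,-0.3],[-28.8,-52.3,6,0,0,2.3,-0.3],[-28.8,-52.3,6,0,0,2.3,-0.3]]' 40; python3 - <<'E'
from h import *
st()
E
```

```text
t: 1.57
tcp_pos: [0.5144, 0.1246, 0.196]
tcp_rot: [0.067, 3.141, 0.0]
force: [0.4, 1.3, -0.0]
gripper_width: 0.03
t 1.57 tcp [0.5144 0.1246 0.196 ] rot [6.7200e-02 3.1407e+00 1.0000e-04] F [ 0.4  1.3 -0. ] w 0.03
axes [[-0.999, 0.043, 0.0], [0.043, 0.999, 0.0], [-0.0, 0.0, -1.0]]
```

```bash
python3 -m creep '[[-2.6,-4,1,0,0,-0.3,-0.3],[-5.3,-8.2,2,0,0,-0.3,-0.3],[-5.3,-8.2,2,0,0,-0.3,-0.3],[-5.3,-8.2,2,0,0,-0.3,-0.3]]' 40; python3 - <<'E'
from h import *
st()
f=grab('wrist');save(f,'w1.png');P=world(f);z=P[...,2]
hsv=cv2.cvtColor(f['image'],cv2.COLOR_RGB2HSV)
b=(hsv[...,0]>105)&(hsv[...,0]<125)&(hsv[...,1]>150)
q=P[b&(z>.06)&(z<.07)];print(len(q), q[q[:,1]>.02].min(0) if len(q) else 0,q.max(0) if len(q) else 0)
q=P[(~b)&(z>.061)&(z<.07)&(P[...,1]<0.02)&(abs(P[...,0]-.562)<.03)];print(len(q))
if len(q)>20:print(cv2.minAreaRect((q[:,:2]*1000).astype(np.float32)))
E
```

```text
t: 1.9
tcp_pos: [0.5649, 0.0365, 0.1746]
tcp_rot: [-0.071, -3.14, 0.004]
force: [0.5, -0.1, 0.2]
gripper_width: 0.0301
t 1.9 tcp [0.5649 0.0365 0.1746] rot [-0.071  -3.1397  0.0044] F [ 0.5 -0.1  0.2] w 0.0301
axes [[-0.999, 0.045, -0.001], [0.045, 0.999, -0.003], [0.001, -0.003, -1.0]]
575 [0.55007709 0.03699889 0.06032997] [0.57916451 0.0469151  0.06790169]
951
((562.6362915039062, -14.311910629272461), (13.480852127075195, 33.48299789428711), 83.54569244384766)
```

View pics/w1.png

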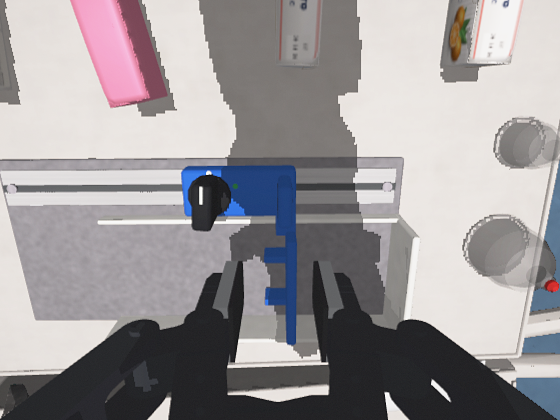

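The wrist view shows the fin at (286,205) and the knob at (207,200), both clear, so I descend and grip the fin.

```bash
python3 -m creep '[[0,0.5,4,0,0,0,-0.3],[0,0.5,8,0,0,0,-0.3],[0,0.5,12.4,0,0,0,-0.3],[0,0.5,12.4,0,0,0,-0.3],[0,0.5,12.4,0,0,0,-1],[0,0.5,12.4,0,0,0,-1],[0,0.5,12.4,0,0,0,-1],[0,0.5,12.4,0,0,0,-1],[0,0.5,12.4,0,0,0,-1]]' 40; python3 -m creep '[[0,-2,0,0,0,0,-1],[0,-5,0,0,0,0,-1],[0,-8,0,0,0,0,-1],[0,-11,0,0,0,0,-1],[0,-13,0,0,0,0,-1],[0,-14.5,0,0,0,0,-1],[0,-15.2,0,0,0,0,-1],[0,-15.2,0,0,0,0,-1]]'
```

```text
t: 2.7
tcp_pos: [0.5632, 0.0478, 0.053]
tcp_rot: [-0.054, -3.141, -0.0]
force: [-4.4, 0.1, -8.4]
gripper_width: 0.0095
t: 3.37
tcp_pos: [0.5573, -0.1072, 0.053]
tcp_rot: [-0.059, -3.14, 0.003]
force: [-5.4, -2.4, -6.4]
gripper_width: 0.0089
```

```bash
python3 -m creep '[[0,0,0,0,0,0,-0.3],[0,0,0,0,0,0,-0.3],[0,0,0,0,0,0,-0.3],[0,0,-4,0,0,0,-0.3],[0,0,-8,0,0,0,-0.3],[3,1,-12,0,0,0,0.2],[7,3,-13,0,0,0,0.2],[10,5,-13,0,0,0,0.2],[12,9,-13,0,0,0,0.2],[12,13,-13,0,0,0,0.2],[12,16,-13,0,0,0,0.2],[12,16,-13,0,0,0,0.2]]'; cat > find.py <<'E'
from h import *
Rz=np.array([[.9994,-.0349],[.0349,.9994]]) # rows: rack x,y dirs
O=np.array([.6407,.0291])
def find(n,zlo=.038,zhi=.0585):
    f=grab(n);P=world(f);z=P[...,2]
    hsv=cv2.cvtColor(f['image'],cv2.COLOR_RGB2HSV)
    m=((z>zlo)&(z<zhi)&(P[...,0]<.70)&(P[...,0]>.3)&(abs(P[...,1])<.3)).astype(np.uint8)
    k,l,s,c=cv2.connectedComponentsWithStats(m)
    for i in range(1,k):
        q=P[l==i]; r=cv2.minAreaRect((q[:,:2]*1000).astype(np.float32))
        if min(r[1])<20 or max(r[1])<50: continue
        b=cv2.boxPoints(r);e=b[1]-b[0] if np.linalg.norm(b[1]-b[0])>np.linalg.norm(b[2]-b[1]) else b[2]-b[1]
        a=(np.degrees(np.arctan2(e[1],e[0]))+90)%180-90
        rk=Rz@(np.array(r[0])/1000-O)*1000
        print(n,'ctr',np.round(r[0],1),'size',np.round(r[1],1),'longaxis deg',round(a,1),'rack',rk.round(1),'ztop',np.percentile(q[:,2],90).round(4),'hsv',np.median(hsv[l==i],0), s[i,:4])
    return f,P,hsv
E
python3 - <<'E'
from find import *
st()
f,P,h=find('top');z=P[...,2]
b=(h[...,0]>105)&(h[...,0]<125)&(h[...,1]>150)&(P[...,0]<.7)&(z<.1)
q=P[b&(z>.06)&(z<.07)];print('fin',np.median(q,0).round(4),Rz@(np.median(q,0)[:2]-O))
f,P,h=find('wrist')
E
```

```text
t: 4.37
tcp_pos: [0.4448, 0.068, 0.1841]
tcp_rot: [0.037, 3.136, 0.007]
force: [0.6, -0.1, -0.5]
gripper_width: 0.0512
t 4.37 tcp [0.4448 0.068  0.1841] rot [0.0372 3.1358 0.0071] F [ 0.6 -0.1 -0.5] w 0.0512
axes [[-1.0, 0.024, 0.006], [0.024, 1.0, 0.004], [-0.005, 0.005, -1.0]]
top ctr [647.5  10.9] size [251.7  97.9] longaxis deg 85.8 rack [  7.5 -18. ] ztop 0.0565 hsv [ 24.  11. 137.] [204 146 128  51]
top ctr [450.3 -68.2] size [85.1 29.6] longaxis deg 10.5 rack [-186.9 -103.9] ztop 0.05 hsv [172. 103. 180.] [299 246  23  46]
top ctr [ 435.8 -178.7] size [29.5 85.4] longaxis deg -5.9 rack [-197.5 -214.8] ztop 0.0502 hsv [ 11.  17. 169.] [360 252  17  46]
fin [ 0.5591 -0.1076  0.0653] [-0.07677209 -0.13942475]
wrist ctr [431.6  57.2] size [29.4 85.3] longaxis deg -4.2 rack [-210.    20.7] ztop 0.0492 hsv [ 10.  10. 133.] [245 118  43 115]
wrist ctr [435.9 179.6] size [29.9 85.2] longaxis deg -3.7 rack [-210.   143.3] ztop 0.0491 hsv [ 11.   5. 235.] [402 120  60 114]
wrist ctr [450.9 -65.8] size [86.2 29.7] longaxis deg 11.1 rack [-186.4 -101.5] ztop 0.0492 hsv [169.  98. 240.] [ 64 148  78 113]
```

```bash
cat > go.py <<'E'
# usage: go.py X Y Z yawdeg(of tool y): shift from the present pose in tool axes (cm) and turn
import sys
from h import *
x,y,Z,a=map(float,sys.argv[1:5]); s=ctrl.read_state(); M=R.from_rotvec(s['tcp_rot']).as_matrix()
print('shift cm',np.round(M.T@(np.array([x,y,Z])-s['tcp_pos'])*100,2),end=' ')
c,q=np.cos(np.radians(a)),np.sin(np.radians(a))
D=np.array([[-q,c,0],[c,q,0],[0,0,-1]]); print('turn',np.round(np.degrees(R.from_matrix(M.T@D).as_rotvec()),2),'from',np.round(s['tcp_pos'],4),'qvel',np.abs(s['qvel']).max().round(3))
E
python3 go.py .4315 .0565 .03 85.8
```

```text
shift cm [ 1.36 -0.58 15.31] turn [0.04 0.17 2.54] from [0.4448 0.0618 0.1831] qvel 0.047
```

```bash
python3 -m creep '[[1,-0.5,2,0,0,2.5,0.2],[1.36,-0.58,5,0,0.2,2.5,0.2],[1.36,-0.58,8,0,0.2,2.5,0.2],[1.36,-0.58,8,0,0.2,2.5,0.2],[1.36,-0.58,8,0,0.2,2.5,0.2]]' 30; python3 go.py .4315 .0565 .03 85.8
```

```text
t: 4.88
tcp_pos: [0.43, 0.0533, 0.1018]
tcp_rot: [-0.123, -3.133, 0.001]
force: [0.9, -0.1, 0.8]
gripper_width: 0.0514
shift cm [-0.17  0.34  7.17] turn [-0.06 -0.34 -0.3 ] from [0.43   0.0533 0.1018] qvel 0.041
```

```bash
python3 -m creep '[[-0.15,0.3,3,0,0,0,0.2],[-0.15,0.3,6,0,0,0,0.2],[-0.15,0.3,7.1,0,0,0,0.2],[-0.15,0.3,7.1,0,0,0,0.2],[-0.15,0.3,7.1,0,0,0,-1],[-0.15,0.3,7.1,0,0,0,-1],[-0.15,0.3,7.1,0,0,0,-1],[-0.15,0.3,7.1,0,0,0,-1],[-0.15,0.3,7.1,0,0,0,-1],[-0.15,0.3,5,0,0,0,-1],[-0.15,0.3,0,0,0,0,-1],[-0.15,0.3,0,0,0,0,-1]]' 30; python3 go.py .6427 .0891 .085 88; python3 - <<'E'
from find import *
f,P,h=find('wrist');save(f,'w2.png')
E
```

```text
t: 5.88
tcp_pos: [0.4337, 0.0577, 0.1067]
tcp_rot: [0.121, 3.137, 0.002]
force: [1.1, -0.2, -1.0]
gripper_width: 0.031
shift cm [-20.58   4.75   2.22] turn [ 0.06  0.12 -2.43] from [0.4337 0.0577 0.1067] qvel 0.156
wrist ctr [435.8 179.6] size [30.5 85.5] longaxis deg -3.5 rack [-210.   143.3] ztop 0.049 hsv [ 10.   5. 239.] [457 144  85 150]
wrist ctr [450.4 -65.9] size [85.4 30.6] longaxis deg 10.9 rack [-186.8 -101.6] ztop 0.049 hsv [168.  92. 243.] [  5 202 115 142]
```

View pics/w2.png

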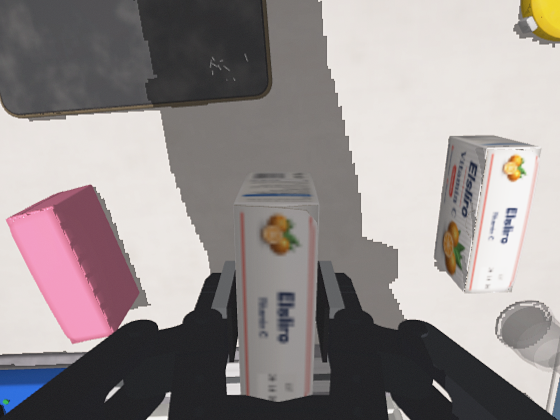

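The carton is held squarely in the jaws at (277,290). I carry it over the pocket.

```bash
python3 -m creep '[[-3,0.7,0,0,0,-1,-1],[-7,1.6,0,0,0,-2.4,-1],[-11,2.5,0,0,0,-2.4,-1],[-15,3.4,0,0,0,-2.4,-1],[-18.5,4.2,0,0,0,-2.4,-1],[-20.7,4.75,0,0,0,-2.4,-1],[-20.7,4.75,0,0,0,-2.4,-1],[-20.7,4.75,0,0,0,-2.4,-1],[-20.7,4.75,0,0,0,-2.4,-1]]' 30; python3 go.py .6445 .0891 .038 88; python3 - <<'E'
from find import *
f,P,h=find('top',.07,.16)
E
```

```text
t: 6.68
tcp_pos: [0.6409, 0.0882, 0.1007]
tcp_rot: [-0.056, -3.136, 0.001]
force: [-0.1, -0.4, -0.8]
gripper_width: 0.0305
shift cm [-0.39  0.11  6.27] turn [-0.03 -0.3  -0.04] from [0.6409 0.0882 0.1007] qvel 0.017
```

```bash
python3 - <<'E'
from find import *
f,P,h=find('wrist',.105,.130)
z=P[...,2];v=(z>.105)&(z<.13)
q=P[v&(h[...,2]>90)]; print(len(q)); 
if len(q): print(np.percentile(q,[1,50,99],axis=0).round(4).tolist())
E
python3 go.py .6445 .0891 .038 88
```

```text
wrist ctr [637.4  81.9] size [43.1 82.9] longaxis deg -2.5 rack [-5.1 52.6] ztop 0.1176 hsv [ 12.  10. 139.] [187 193 133 209]
16711
[[0.5966, 0.0697, 0.1067], [0.6292, 0.0888, 0.1164], [0.6753, 0.1096, 0.1241]]
shift cm [-0.4   0.11  6.33] turn [-0.03 -0.26 -0.03] from [0.6408 0.0882 0.1013] qvel 0.006
```

```bash
python3 -m creep '[[-0.4,0.1,2.5,0,-0.2,0,-1],[-0.4,0.1,4.5,0,-0.2,0,-1],[-0.4,0.1,5.8,0,-0.2,0,-1],[-0.4,0.1,6.2,0,-0.2,0,-1],[-0.4,0.1,6.2,0,-0.2,0,-1],[-0.4,0.1,6.2,0,-0.2,0,-1]]' 30; python3 go.py .6445 .0891 .038 88
```

```text
t: 7.28
tcp_pos: [0.6456, 0.0893, 0.0398]
tcp_rot: [0.056, 3.141, -0.0]
force: [0.3, 0.4, -0.3]
gripper_width: 0.0307
shift cm [ 0.11 -0.02  0.18] turn [-0.    0.01 -0.04] from [0.6456 0.0893 0.0398] qvel 0.007
```

```bash
python3 -m creep '[[0,0,0.15,0,0,0,-1],[0,0,0.15,0,0,0,0],[0,0,0.15,0,0,0,0],[0,0,0.15,0,0,0,0],[0,0,-4,0,0,0,0],[0,0,-8,0,0,0,0.1],[4,2,-10,0,0,0,0.2],[8,4,-10,0,0,0,0.2],[12,6,-10,0,0,0,0.2],[16,8,-10,0,0,0,0.2],[20.6,9.7,-10,0,0,1.7,0.2],[20.6,9.7,-10,0,0,1.7,0.2]]' 30; python3 - <<'E'
from find import *
f,P,h=find('top')
f,P,h=find('wrist')
E
python3 go.py .4358 .179 .03 86.3
```

```text
t: 8.28
tcp_pos: [0.439, 0.1955, 0.1397]
tcp_rot: [-0.1, -3.139, -0.001]
force: [-0.5, 0.0, -0.5]
gripper_width: 0.0511
top ctr [640.7  10.8] size [250.5 103.6] longaxis deg 88.0 rack [  0.6 -18.2] ztop 0.0564 hsv [ 18.5  12.  141. ] [203 146 128  53]
top ctr [450.2 -68.2] size [85.  29.7] longaxis deg 10.8 rack [-187.  -103.9] ztop 0.05 hsv [172. 104. 169.] [299 246  23  46]
top ctr [ 436.1 -178.4] size [29.7 85.7] longaxis deg -5.1 rack [-197.3 -214.5] ztop 0.0502 hsv [ 11.  17. 158.] [359 252  18  46]
top ctr [435.5 177.8] size [29.6 84.9] longaxis deg -3.4 rack [-210.3  141.4] ztop 0.05 hsv [13. 16. 78.] [174 257  18  45]
wrist ctr [436.  180.4] size [29.2 85.4] longaxis deg -3.6 rack [-209.9  144.1] ztop 0.0491 hsv [ 10.  10. 136.] [225 150  49 129]
shift cm [ 0.25 -1.7  10.99] turn [ 0.01 -0.08  0.3 ] from [0.4395 0.1958 0.1399] qvel 0.085
```

```bash
python3 -m creep '[[0.3,-1.7,3,0,0,0.3,0.2],[0.3,-1.7,5,0,0,0.3,0.2],[0.3,-1.7,5,0,0,0.3,0.2],[0.3,-1.7,5,0,0,0.3,0.2]]' 30; python3 go.py .4358 .179 .03 86.3; python3 -c "
from find import *
f,P,h=find('wrist')"
```

```text
t: 8.72
tcp_pos: [0.4397, 0.1766, 0.089]
tcp_rot: [-0.112, -3.138, 0.001]
force: [0.2, 0.5, 0.5]
gripper_width: 0.051
shift cm [0.4  0.22 5.9 ] turn [-0.03 -0.07 -0.38] from [0.4397 0.1766 0.089 ] qvel 0.03
wrist ctr [435.9 180.6] size [29.2 85.5] longaxis deg -3.6 rack [-209.9  144.2] ztop 0.0491 hsv [ 10.   9. 146.] [252 157  60 161]
```

```bash
python3 -m creep '[[0.4,0.25,3,0,0,0,0.2],[0.4,0.25,5,0,0,0,0.2],[0.4,0.25,5.9,0,0,0,0.2],[0.4,0.25,5.9,0,0,0,0.2],[0.4,0.25,5.9,0,0,0,-1],[0.4,0.25,5.9,0,0,0,-1],[0.4,0.25,5.9,0,0,0,-1],[0.4,0.25,5.9,0,0,0,-1],[0.4,0.25,5.9,0,0,0,-1],[0.4,0.25,3,0,0,0,-1],[0.4,0.25,-1,0,0,0,-1],[0.4,0.25,-1,0,0,0,-1]]' 30; python3 - <<'E'
from find import *
st()
P=np.load('top0.npy')
def rect(n,lo,hi):
    f,P,h=find(n)
    z=P[...,2];r=(P[...,:2]-O)@Rz.T*1000
    m=(z>.047)&(z<.056)&(abs(r[...,0])<60)&(r[...,1]>20)&(r[...,1]<95)
    q=r[m]; print('in pocket',len(q),cv2.minAreaRect(q.astype(np.float32)))
rect('top',0,0)
E
python3 go.py .6427 .0371 .1 88
```

```text
t: 9.77
tcp_pos: [0.4379, 0.181, 0.1048]
tcp_rot: [0.111, 3.133, 0.005]
force: [0.8, 0.6, -1.5]
gripper_width: 0.0305
t 9.77 tcp [0.4379 0.181  0.1048] rot [0.1107 3.1325 0.0053] F [ 0.8  0.6 -1.5] w 0.0305
axes [[-0.997, 0.071, 0.007], [0.071, 0.998, 0.003], [-0.007, 0.004, -1.0]]
top ctr [643.2 102.6] size [ 66.9 103.9] longaxis deg -2.9 rack [-0.1 73.6] ztop 0.0569 hsv [ 15.  12. 150.] [203 146  37  53]
top ctr [644.7 -54.1] size [118.1  97.5] longaxis deg 83.6 rack [  6.9 -83. ] ztop 0.053 hsv [110. 148. 128.] [272 149  60  48]
top ctr [450.3 -68.1] size [85.3 29.6] longaxis deg 10.2 rack [-186.9 -103.8] ztop 0.0504 hsv [172. 103. 172.] [299 246  23  46]
top ctr [ 436.1 -178.4] size [29.4 85.8] longaxis deg -5.4 rack [-197.2 -214.5] ztop 0.05 hsv [ 10.  17. 161.] [360 252  17  46]
in pocket 513 ((1.1618537902832031, 58.95924377441406), (85.22293090820312, 29.016176223754883), 0.012244053184986115)
shift cm [-21.48 -12.85   0.37] turn [ 0.17  0.35 -2.07] from [0.4375 0.1805 0.1028] qvel 0.057
```

```bash
python3 -m creep '[[-2.5,-1.5,0,0,0,-1,-1],[-6,-3.6,0,0,0.3,-2,-1],[-9,-5.5,0,0,0.3,-2,-1],[-12,-7.3,0,0,0.3,-2,-1],[-15,-9.1,0,0,0.3,-2,-1],[-18,-10.9,0,0,0.3,-2,-1],[-20.5,-12.4,0,0,0.3,-2,-1],[-21.5,-13,0,0,0.3,-2,-1],[-21.5,-13,0,0,0.3,-2,-1],[-21.5,-13,0,0,0.3,-2,-1],[-21.5,-13,0,0,0.3,-2,-1]]' 30; python3 - <<'E'
from find import *
f,P,h=find('wrist',.105,.130)
z=P[...,2];v=(z>.105)&(z<.13)
q=P[v&(h[...,2]>90)]; print(np.percentile(q,[1,50,99],axis=0).round(4).tolist())
E
python3 go.py .643 .0361 .0395 88
```

```text
t: 10.73
tcp_pos: [0.6395, 0.0359, 0.0988]
tcp_rot: [-0.054, -3.134, -0.001]
force: [-0.8, 0.1, -1.5]
gripper_width: 0.0305
wrist ctr [636.   29.6] size [43. 80.] longaxis deg -0.9 rack [-4.7  0.3] ztop 0.1165 hsv [ 12.  10. 139.] [183 198 136 204]
[[0.5966, 0.0175, 0.1066], [0.6282, 0.0364, 0.1153], [0.6729, 0.0572, 0.1218]]
shift cm [-0.38 -0.    5.95] turn [ 0.04 -0.38  0.06] from [0.6396 0.0362 0.099 ] qvel 0.007
```

```bash
python3 -m creep '[[-0.2,0,2.5,0,-0.4,0,-1],[-0.2,0,4.5,0,-0.4,0,-1],[-0.2,0,5.6,0,-0.4,0,-1],[-0.2,0,6,0,-0.4,0,-1],[-0.2,0,6,0,-0.4,0,-1],[-0.2,0,6,0,-0.4,0,-1]]' 30; python3 go.py .641 .0361 .038 88
```

```text
t: 11.28
tcp_pos: [0.6427, 0.0353, 0.04]
tcp_rot: [0.055, 3.139, 0.001]
force: [0.0, -0.0, 0.1]
gripper_width: 0.0306
shift cm [0.18 0.07 0.2 ] turn [ 0.02  0.14 -0.  ] from [0.6427 0.0353 0.04  ] qvel 0.009
```

```bash
python3 -m creep '[[0,0,0.2,0,0,0,-1],[0,0,0.2,0,0,0,0],[0,0,0.2,0,0,0,0],[0,0,0.2,0,0,0,0],[0,0,-4,0,0,0,0],[0,0,-8,0,0,0,0.1],[3,-3,-10,0,0,0,0.2],[6,-6,-10,0,0,0,0.2],[9,-9,-10,0,0,0,0.2],[12,-12,-10,0,0,0,0.2],[15,-15,-10,0,0,0,0.2],[17,-18,-10,0,0,1,0.2]]' 30; python3 -m creep '[[2.5,-2.5,0,0,0,2,0.2],[2.9,-4,0,0,0,2.2,0.2],[2.9,-4,0,0,0,2.2,0.2],[2.9,-4,0,0,0,2.2,0.2]]'; python3 - <<'E'
from find import *
f,P,h=find('top')
z=P[...,2];r=(P[...,:2]-O)@Rz.T*1000
for a,b in((25,93),(-30,32)):
    m=(z>.047)&(z<.056)&(abs(r[...,0])<60)&(r[...,1]>a)&(r[...,1]<b)
    print('pocket',cv2.minAreaRect(r[m].astype(np.float32)))
f,P,h=find('wrist')
E
python3 go.py .436 -.178 .03 84.7
```

```text
t: 12.28
tcp_pos: [0.4651, -0.1378, 0.1395]
tcp_rot: [0.081, 3.139, -0.0]
force: [-0.5, -0.1, 0.4]
gripper_width: 0.0512
t: 12.62
tcp_pos: [0.4362, -0.1767, 0.1394]
tcp_rot: [0.147, 3.135, -0.0]
force: [1.4, -0.0, 0.4]
gripper_width: 0.0515
top ctr [640.4  10.8] size [250.3 104.2] longaxis deg 87.9 rack [  0.3 -18.3] ztop 0.0563 hsv [ 15.  13. 150.] [203 146 128  54]
top ctr [450.5 -68.2] size [85.5 29.7] longaxis deg 9.9 rack [-186.7 -103.8] ztop 0.0501 hsv [171.  106.   83.5] [299 246  23  46]
pocket ((1.0261688232421875, 58.99958801269531), (28.625730514526367, 85.28114318847656), 89.83596801757812)
pocket ((1.411285400390625, 5.441454887390137), (85.73550415039062, 28.399179458618164), 1.1240755319595337)
wrist ctr [ 435.9 -177.1] size [29.4 85.1] longaxis deg -5.6 rack [-197.5 -213.2] ztop 0.0491 hsv [ 12.   8. 228.] [250 146  47 130]
wrist ctr [450.5 -67.1] size [86.1 30. ] longaxis deg 11.0 rack [-186.7 -102.8] ztop 0.049 hsv [171. 106. 132.] [411 151  67 133]
shift cm [ 0.13 -0.32 10.92] turn [0.04 0.17 0.13] from [ 0.4372 -0.175   0.1392] qvel 0.015
```

```bash
python3 -m creep '[[0.13,-0.3,4,0,0,0,0.2],[0.13,-0.3,7,0,0,0,0.2],[0.13,-0.3,9.5,0,0,0,0.2],[0.13,-0.3,10.9,0,0,0,0.2],[0.13,-0.3,10.9,0,0,0,0.2],[0.13,-0.3,10.9,0,0,0,-1],[0.13,-0.3,10.9,0,0,0,-1],[0.13,-0.3,10.9,0,0,0,-1],[0.13,-0.3,10.9,0,0,0,-1],[0.13,-0.3,10.9,0,0,0,-1],[0.13,-0.3,7,0,0,0,-1],[0.13,-0.3,3.5,0,0,0,-1]]' 30;python3 -m creep '[[0,0,0,0,0,0,-1],[0,0,0,0,0,0,-1]]'; python3 go.py .6394 -.0169 .1 88
```

```text
t: 13.72
tcp_pos: [0.4335, -0.1781, 0.1038]
tcp_rot: [-0.143, -3.136, -0.003]
force: [1.2, -0.4, -1.9]
gripper_width: 0.0306
t: 13.88
tcp_pos: [0.4359, -0.1794, 0.106]
tcp_rot: [0.145, 3.132, -0.003]
force: [-0.1, 0.1, -1.5]
gripper_width: 0.0305
shift cm [-18.77  18.06   0.69] turn [-0.09  0.36 -3.29] from [ 0.4359 -0.1794  0.106 ] qvel 0.044
```

```bash
python3 -m creep '[[-1,1,-2,0,0,-1,-1],[-4,4,-2.5,0,0.3,-2,-1],[-7,7,-2.5,0,0.3,-3.3,-1],[-9.5,9.5,-2.5,0,0.3,-3.3,-1],[-12,12,-2.5,0,0.3,-3.3,-1],[-14.5,14.5,-2,0,0.3,-3.3,-1],[-17,16.5,-1,0,0.3,-3.3,-1],[-18.8,18.1,0.5,0,0.3,-3.3,-1],[-18.8,18.1,0.5,0,0.3,-3.3,-1],[-18.8,18.1,0.5,0,0.3,-3.3,-1],[-18.8,18.1,0.5,0,0.3,-3.3,-1]]' 30; python3 - <<'E'
from find import *
f,P,h=find('wrist',.105,.130)
z=P[...,2];v=(z>.105)&(z<.13)
q=P[v&(h[...,2]>90)]; print(np.percentile(q,[1,50,99],axis=0).round(4).tolist())
E
python3 go.py .6394 -.0169 .0395 88
```

```text
t: 14.8
tcp_pos: [0.6373, -0.0163, 0.0981]
tcp_rot: [-0.053, -3.135, 0.001]
force: [0.3, -0.3, -1.7]
gripper_width: 0.0305
wrist ctr [633.6 -22.8] size [43.  78.4] longaxis deg -2.4 rack [ -5.3 -52.1] ztop 0.1169 hsv [ 12.  10. 139.] [182 200 139 202]
[[0.595, -0.0346, 0.1066], [0.6259, -0.0156, 0.1157], [0.6696, 0.0049, 0.1214]]
shift cm [-0.22  0.01  5.93] turn [-0.05 -0.29 -0.  ] from [ 0.6375 -0.0168  0.0988] qvel 0.017
```

```bash
python3 -m creep '[[-0.1,0,2.5,0,-0.3,0,-1],[-0.1,0,4.5,0,-0.3,0,-1],[-0.1,0,5.6,0,-0.3,0,-1],[-0.1,0,6.1,0,-0.3,0,-1],[-0.1,0,6.1,0,-0.3,0,-1],[-0.1,0,6.1,0,-0.3,0,-1],[-0.1,0,6.1,0,-0.3,0,-1]]' 30; python3 -m creep '[[0,0,0,0,0,0,0],[0,0,0,0,0,0,0],[0,0,0,0,0,0,0],[0,0,-4,0,0,0,0],[0,0,-8,0,0,0,0],[3,-3,-10,0,0,0,-0.3],[6,-7,-10,0,0,0,-0.3],[7.7,-9.4,-10,0,0,0,-0.3],[7.7,-9.4,-10,0,0,0,-0.3],[7.7,-9.4,-10,0,0,0,-0.3],[7.7,-9.4,-10,0,0,0,-0.3]]' 30; python3 - <<'E'
from find import *
f,P,h=find('top')
z=P[...,2];r=(P[...,:2]-O)@Rz.T*1000
for a,b in((25,93),(-30,32),(-80,-20)):
    m=(z>.047)&(z<.056)&(abs(r[...,0])<60)&(r[...,1]>a)&(r[...,1]<b)
    print('pocket',cv2.minAreaRect(r[m].astype(np.float32)))
f=grab('wrist');save(f,'w3.png');P=world(f);z=P[...,2]
hsv=cv2.cvtColor(f['image'],cv2.COLOR_RGB2HSV)
b=(hsv[...,0]>105)&(hsv[...,0]<125)&(hsv[...,1]>150)
q=P[b&(z>.06)&(z<.07)];print(np.percentile(q,[1,50,99],axis=0).round(4).tolist())
E
python3 go.py .559 -.108 .051 88
```

```text
t: 15.43
tcp_pos: [0.64, -0.0157, 0.0395]
tcp_rot: [0.054, 3.138, 0.001]
force: [0.4, 0.7, -0.9]
gripper_width: 0.0307
t: 16.35
tcp_pos: [0.5594, -0.1069, 0.1386]
tcp_rot: [0.054, 3.138, 0.001]
force: [-0.0, 1.0, -0.2]
gripper_width: 0.0302
top ctr [643.4  96.7] size [ 78.6 104. ] longaxis deg -2.9 rack [ 0.3 67.7] ztop 0.0567 hsv [ 15.  11. 175.] [203 146  43  53]
top ctr [644.   -7.2] size [118.8  94.9] longaxis deg 88.2 rack [  4.6 -36.2] ztop 0.0562 hsv [ 12.  13. 174.] [247 149  60  47]
top ctr [450.3 -68.2] size [85.  29.5] longaxis deg 10.8 rack [-186.9 -103.9] ztop 0.0503 hsv [172. 104.  94.] [299 246  23  46]
pocket ((1.2548789978027344, 59.12433624267578), (28.94824981689453, 85.67027282714844), 89.88028717041016)
pocket ((1.3254623413085938, 5.397439956665039), (85.37519836425781, 28.420331954956055), 1.0923179388046265)
pocket ((-0.35443878173828125, -46.00587463378906), (84.71260070800781, 27.94846534729004), 0.6446475386619568)
[[0.5448, -0.1696, 0.0607], [0.5578, -0.1062, 0.0651], [0.5731, -0.1013, 0.0668]]
shift cm [ 0.1  -0.26  8.72] turn [0.07 0.15 0.16] from [ 0.5599 -0.1055  0.1383] qvel 0.011
```

View pics/w3.png

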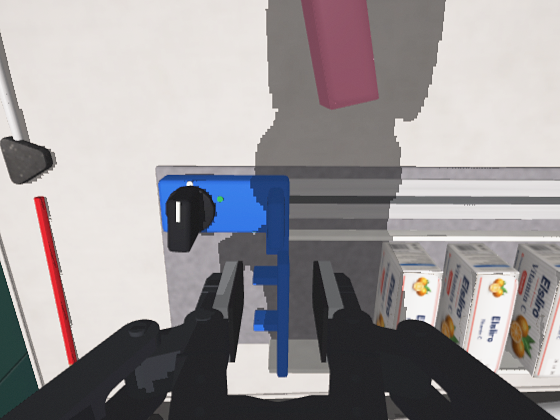

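```bash
python3 -m creep '[[0,-0.2,4,0,0,0,-0.3],[0,-0.2,7,0,0,0,-0.3],[0,-0.2,8.6,0,0,0,-0.3],[0,-0.2,8.6,0,0,0,-0.3],[0,-0.2,8.6,0,0,0,-1],[0,-0.2,8.6,0,0,0,-1],[0,-0.2,8.6,0,0,0,-1],[0,-0.2,8.6,0,0,0,-1],[0,-0.2,8.6,0,0,0,-1]]' 40; python3 -m creep '[[0,0.5,0,0,0,0,-1],[0,1.5,0,0,0,0,-1],[0,2.5,0,0,0,0,-1],[0,3.5,0,0,0,0,-1],[0,4.5,0,0,0,0,-1],[0,5.5,0,0,0,0,-1],[0,6.5,0,0,0,0,-1],[0,7.5,0,0,0,0,-1],[0,8.5,0,0,0,0,-1],[0,9.5,0,0,0,0,-1],[0,10.5,0,0,0,0,-1],[0,10.5,0,0,0,0,-1]]'; python3 - <<'E'
from find import *
f,P,h=find('scene');save(f,'s1.png',(150,150,400,370),3)
E
```

```text
t: 17.2
tcp_pos: [0.56, -0.1083, 0.0528]
tcp_rot: [0.053, 3.137, 0.001]
force: [2.9, 3.2, -6.6]
gripper_width: 0.0091
t: 18.2
tcp_pos: [0.564, -0.0026, 0.0528]
tcp_rot: [0.052, 3.136, 0.001]
force: [4.3, 3.9, -7.0]
gripper_width: 0.009
scene ctr [433.8 -64.6] size [51.1 22.7] longaxis deg 18.4 rack [-203.5 -100.9] ztop 0.05 hsv [170.5  95.5 234. ] [300 180  11  17]
scene ctr [643.4  12.6] size [250.9 103.9] longaxis deg 88.0 rack [  3.2 -16.4] ztop 0.0564 hsv [ 30.  10. 128.] [211 228 102  76]
```

View pics/s1.png

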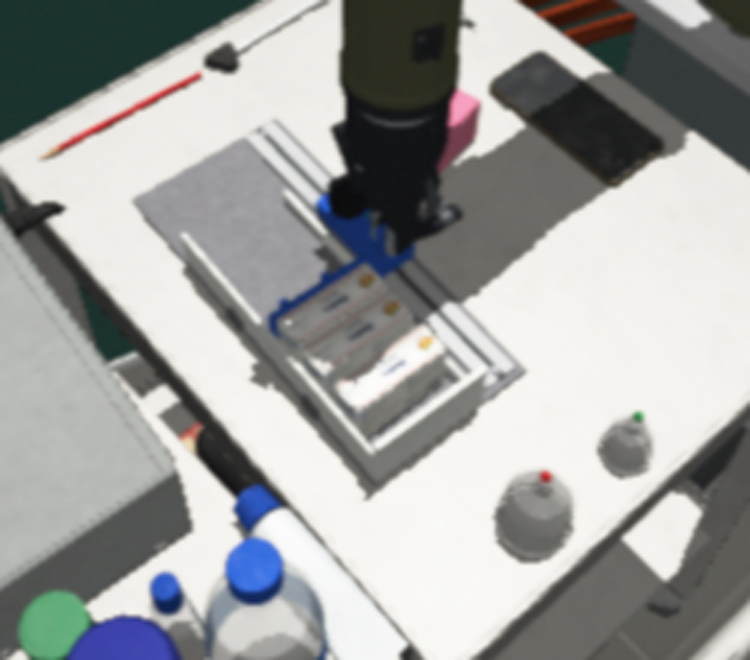

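The row is upright and being pushed along by the paddle, with about 32 mm left to go.

```bash
python3 -m creep '[[0,0.7,0,0,0,0,-1],[0,1.4,0,0,0,0,-1],[0,2.1,0,0,0,0,-1],[0,2.6,0,0,0,0,-1],[0,2.9,0,0,0,0,-1],[0,2.9,0,0,0,0,-1],[0,2.9,0,0,0,0,-1]]'; python3 -m creep '[[0,0.2,0,0,0,0,-1],[0,0.2,0,0,0,0,-1],[0,0.2,0,0,0,0,-1]]';python3 -m creep '[[0,0.2,0,0,0,0,-1],[0,0.2,0,0,0,0,-1],[0,0.2,0,0,0,0,-1]]'
```

```text
t: 18.83
tcp_pos: [0.565, 0.0244, 0.0528]
tcp_rot: [0.055, 3.136, -0.001]
force: [5.3, -1.6, -6.8]
gripper_width: 0.0094
t: 19.08
tcp_pos: [0.5651, 0.0257, 0.0528]
tcp_rot: [0.056, 3.136, -0.002]
force: [6.0, -2.3, -6.1]
gripper_width: 0.0095
t: 19.33
tcp_pos: [0.5651, 0.0275, 0.0528]
tcp_rot: [0.056, 3.136, -0.002]
force: [5.7, -3.1, -6.6]
gripper_width: 0.0089
```

```bash
for i in 1 2 3; do python3 -m creep '[[0,0.15,0,0,0,0,-1],[0,0.15,0,0,0,0,-1],[0,0.15,0,0,0,0,-1]]' | egrep 'pos|force'; done
```

```text
tcp_pos: [0.5652, 0.0288, 0.0528]
force: [5.1, -3.7, -6.9]
tcp_pos: [0.5653, 0.0303, 0.0528]
force: [5.2, -3.5, -6.7]
tcp_pos: [0.5653, 0.0309, 0.0528]
force: [3.7, -5.3, -5.3]
```

```bash
for i in 1 2 3; do python3 -m creep '[[0,0.15,0,0,0,0,-1],[0,0.15,0,0,0,0,-1],[0,0.15,0,0,0,0,-1]]' | egrep 'pos|force'; done
```

```text
tcp_pos: [0.5653, 0.031, 0.0528]
force: [5.8, -8.7, -4.7]
tcp_pos: [0.5653, 0.031, 0.0528]
force: [4.9, -12.6, -4.7]
tcp_pos: [0.5653, 0.031, 0.0528]
force: [4.7, -16.2, -4.2]
```

```bash
python3 -m creep '[[0,-0.5,0,0,0,0,-1],[0,-0.5,0,0,0,0,-1],[0,-0.5,0,0,0,0,-0.3],[0,-0.5,0,0,0,0,-0.3],[0,-0.5,0,0,0,0,-0.3],[0,-0.5,-3,0,0,0,-0.3],[0,-1,-7,0,0,0,-0.3],[0,-4,-9,0,0,0,-0.3],[0,-6.2,-9,0,0,0,-0.3],[0,-6.2,-9,0,0,0,-0.3],[0,-6.2,-9,0,0,0,-0.3],[0,-6.2,-9,0,0,0,-0.3]]'; cat > chk.py <<'E'
from find import *
import sys
f=grab('top');P=world(f);z=P[...,2];r=(P[...,:2]-O)@Rz.T*1000
h=cv2.cvtColor(f['image'],cv2.COLOR_RGB2HSV);b=(h[...,0]>105)&(h[...,0]<125)&(h[...,1]>150)
m=(z>.045)&(z<.0575)&(abs(r[...,0])<44)&~b
q=r[m&(r[...,1]<98)&(r[...,1]>-10)];print('row rack y',np.percentile(q[:,1],[1,50,99]).round(1),'x',np.percentile(q[:,0],[1,99]).round(1))
q=r[b&(z>.045)&(z<.056)&(abs(r[...,0])<40)];print('paddle',np.percentile(q[:,1],[2,50,98]).round(1))
save(f,sys.argv[1],(180,130,320,240),5)
f=grab('wrist');P=world(f);z=P[...,2]
h=cv2.cvtColor(f['image'],cv2.COLOR_RGB2HSV)
m=((z>.055)&(z<.07)&(h[...,2]<110)&(h[...,1]<140)&(abs(P[...,0]-.563)<.035)&(abs(P[...,1]+.026)<.035)).astype(np.uint8)
n,l,s,c=cv2.connectedComponentsWithStats(m);i=1+s[1:,4].argmax()
print('knob',s[i],cv2.minAreaRect((P[l==i][:,:2]*1000).astype(np.float32)),np.median(P[l==i],0))
save(f,'w_'+sys.argv[1])
E
python3 chk.py c1.png;python3 go.py .5633 -.026 .055 88
```

```text
t: 21.83
tcp_pos: [0.5614, -0.0232, 0.1421]
tcp_rot: [0.052, 3.14, 0.001]
force: [0.5, 1.9, -0.7]
gripper_width: 0.0297
row rack y [36.  72.9 97.4] x [-41.2  42.9]
shift cm [-0.19 -0.34  8.69] turn [0.06 0.06 0.14] from [ 0.5614 -0.0227  0.1419] qvel 0.008Traceback (most recent call last):
  File "chk.py", line 7, in <module>
    q=r[b&(z>.045)&(z<.056)&(abs(r[...,0])<40)];print('paddle',np.percentile(q[:,1],[2,50,98]).round(1))
                                                               ~~~~~~~~~~~~~^^^^^^^^^^^^^^^^^^
    return _quantile_unchecked(
        a, q, axis, out, overwrite_input, method, keepdims, weights)
    return _ureduce(a,
                    func=_quantile_ureduce_func,
    ...<5 lines>...
                    overwrite_input=overwrite_input,
                    method=method)
    r = func(a, **kwargs)
    result = _quantile(arr,
                       quantiles=q,
    ...<2 lines>...
                       out=out,
                       weights=wgt)
    slices_having_nans = np.isnan(arr[-1, ...])
                                  ~~~^^^^^^^^^
IndexError: index -1 is out of bounds for axis 0 with size 0
```

```bash
sed -i "s/;print('paddle'.*/;print('paddle',np.percentile(q[:,1],[2,50,98]).round(1) if len(q) else None)/" chk.py; python3 chk.py c1.png;python3 go.py .5633 -.026 .055 88
```

```text
row rack y [39.7 73.7 97.5] x [-40.9  42.5]
paddle None
knob [ 259  196   27   57 1222] ((562.1737060546875, -25.035905838012695), (13.978835105895996, 33.744895935058594), 83.34724426269531) [ 0.56080588 -0.02525583  0.06531196]
shift cm [-0.18 -0.34  8.68] turn [0.05 0.05 0.17] from [ 0.5615 -0.0226  0.1418] qvel 0.004
```

View pics/w_c1.png

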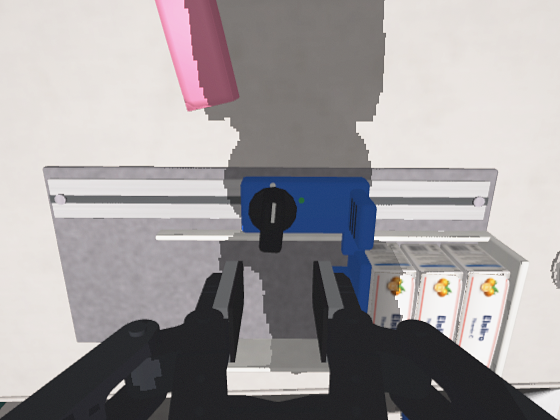

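```bash
python3 -c "
from h import *
print(np.round(ctrl.read_state()['joint_positions'],2))"; python3 -m creep '[[-0.1,-0.3,3,0,0,4.5,-0.3],[-0.1,-0.3,6,0,0,4.5,-0.3],[-0.1,-0.3,8.5,0,0,4.5,-0.3],[-0.1,-0.3,8.5,0,0,4.5,-0.3],[-0.1,-0.3,8.5,0,0,4.5,-0.3]]'; python3 go.py .5623 -.0257 .056 83.4
```

```text
[ 0.22  0.53 -0.34  1.81  0.22  0.84  1.31]
t: 22.4
tcp_pos: [0.5619, -0.026, 0.0562]
tcp_rot: [-0.174, -3.135, -0.001]
force: [-0.3, 0.2, 0.9]
gripper_width: 0.0297
shift cm [-0.04  0.04  0.02] turn [ 0.03 -0.1   0.25] from [ 0.5619 -0.026   0.0562] qvel 0.043
```

```bash
python3 -m creep '[[0,0,0,0,0,0,-1],[0,0,0,0,0,0,-1],[0,0,0,0,0,0,-1],[0,0,0,0,0,0,-1]]' 30; python3 -m creep '[[0,0,0,0,0,4,-1],[0,0,0,0,0,10,-1],[0,0,0,0,0,16,-1],[0,0,0,0,0,22,-1],[0,0,0,0,0,28,-1],[0,0,0,0,0,34,-1],[0,0,0,0,0,40,-1],[0,0,0,0,0,46,-1],[0,0,0,0,0,52,-1],[0,0,0,0,0,58,-1],[0,0,0,0,0,63,-1],[0,0,0,0,0,66,-1]]'; python3 -m creep '[[0,0,0,0,0,1,-1],[0,0,0,0,0,1,-1],[0,0,0,0,0,1,-1]]'; python3 -c "
from h import *
s,M=st();print(s['moment'])"
```

```text
t: 22.73
tcp_pos: [0.5637, -0.0264, 0.0585]
tcp_rot: [0.176, 3.132, 0.002]
force: [0.3, 2.1, 2.4]
gripper_width: 0.0134
t: 23.73
tcp_pos: [0.563, -0.0274, 0.0585]
tcp_rot: [1.861, 2.528, 0.003]
force: [-1.3, 0.6, 5.4]
gripper_width: 0.0133
t: 23.98
tcp_pos: [0.563, -0.0274, 0.0585]
tcp_rot: [1.877, 2.516, 0.003]
force: [-2.0, -0.0, 6.3]
gripper_width: 0.0134
t 23.98 tcp [ 0.563  -0.0274  0.0585] rot [1.8774 2.5159 0.0028] F [-2.  -0.   6.3] w 0.0134
axes [[-0.285, 0.959, 0.003], [0.959, 0.285, -0.0], [-0.001, 0.003, -1.0]]
[-0.09923602  0.47422133  0.00717482]
```

```bash
python3 -m creep '[[0,0,0,0,0,0,-0.3],[0,0,0,0,0,0,-0.3],[0,0,0,0,0,0,-0.3],[0,0,-4,0,0,0,-0.3],[0,0,-8,0,0,0,-0.3],[0,0,-12,0,0,0,-0.3],[4,0,-14,0,0,0,-0.3],[8,-1,-15,0,0,0,-0.3],[12,-1,-15,0,0,0,-0.3],[16,-1,-15,0,0,0,-0.3],[20,-1,-15,0,0,0,-0.3],[24,-1,-15,0,0,0,-0.3]]'; python3 -m creep '[[4,-1,0,0,0,0,-0.3],[7,-2,0,0,0,0,-0.3],[7,-2,0,0,0,0,-0.3],[7,-2,0,0,0,0,-0.3]]'; python3 - <<'E'
from find import *
f=grab('top');P=world(f);z=P[...,2];r=(P[...,:2]-O)@Rz.T*1000
h=cv2.cvtColor(f['image'],cv2.COLOR_RGB2HSV);b=(h[...,0]>105)&(h[...,0]<125)&(h[...,1]>150)
q=r[(z>.046)&(z<.056)&(abs(r[...,0])<44)&~b&(r[...,1]<99)&(r[...,1]>-5)];print('row',np.percentile(q,[1,50,99],axis=0).round(1).tolist())
q=r[b&(z>.045)&(z<.056)&(abs(r[...,0])<44)];print('paddle',np.percentile(q[:,1],[2,50,98]).round(1))
q=r[(z>.058)&(z<.07)&~b&(h[...,2]<90)&(abs(r[...,0]+77)<25)&(abs(r[...,1]+60)<25)];print('knob',cv2.minAreaRect(q.astype(np.float32)))
save(f,'c2.png',(180,130,320,240),5)
g=grab('scene');save(g,'s2.png',(150,150,400,370),3)
E
```

```text
t: 24.98
tcp_pos: [0.4837, 0.2018, 0.2075]
tcp_rot: [1.878, 2.517, 0.003]
force: [0.6, -0.3, 0.8]
gripper_width: 0.0299
t: 25.32
tcp_pos: [0.4442, 0.2634, 0.207]
tcp_rot: [1.872, 2.522, 0.002]
force: [0.6, -0.1, 1.0]
gripper_width: 0.0296
row [[-41.3, 6.8], [-0.5, 51.4], [42.9, 97.2]]
paddle [-0.8  2.6  5.9]
knob ((-77.26982116699219, -57.315589904785156), (14.131650924682617, 30.70900535583496), 19.646648406982422)
```

View pics/c2.png

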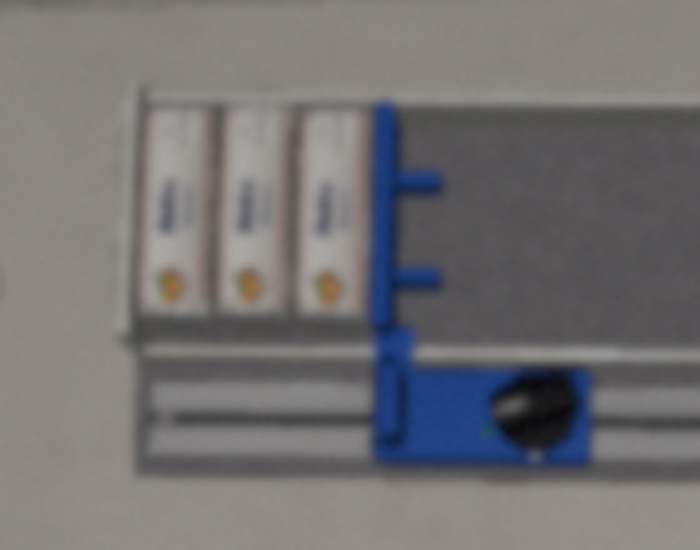

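View pics/s2.png

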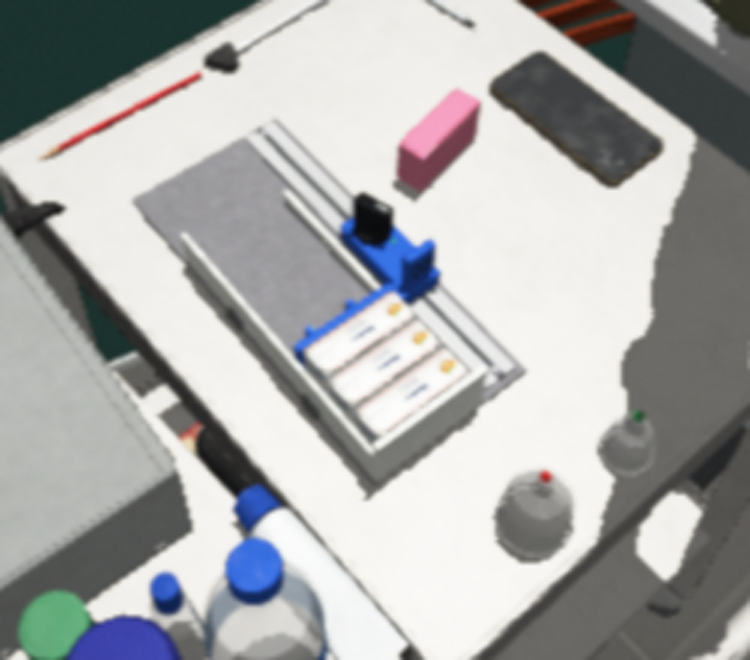

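Three cartons stand snug in the row, from the wall at px 140 to the paddle at px 375 in the top crop. The knob bar has turned about 70°, and the cups and hammer are where they were.

```bash
python3 -c "
from cell import ctrl
print(ctrl.hand_in())"
```

```text
the job is handed in; nothing more can be done
None
```

I handed the job in at about 25 s robot time, with all three white cartons in the rack and the clamp knob turned. The fourth carton was absent, and I left the pink look-alike where it was.

- **Stop and cartons:** I pulled the stop back to a clear gap of about 230 mm. I then stood the cartons in the pocket one by one, with their long sides across the rack.
- **Snug row:** I pushed the stop up until it stopped moving and the push force rose to about 16 N, then released the fin. The last top image puts the row at rack y 6.8 to 97.2 mm and the paddle face at about 6 mm, which agrees with three 31 mm cartons and no gaps.
- **Knob:** I turned it clockwise afterwards. The top image gives about 1.23 rad and the tool angle gave 1.25 rad, both past the 1.12 rad needed.
- **Other objects:** The arm was clear of everything at the end. In the images the hammer and cups appear unmoved, though I did not measure them again.

No check failed. The top and wrist cameras disagreed by 1–2 mm in y, which made no difference. On the first grip of the fin the stop was probably nudged about 5 mm forward before I pulled it back.

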